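Snap the exhaust silencer into the air coupler

ROBOT

A 6-joint arm with a two-finger parallel gripper is mounted at the origin on a cart in front of the work surface, level with it; the furniture and walls round the work are solid. World frame = base frame: x ahead of the robot, y to its left, z up, the work surface at z = 0. Lengths are in m, angles in degrees, forces in N, time in s.
With the tool pointing down it reaches from about 0.3 to 0.775 m from the base axis. Payload 14.6 kg.
Tool frame: the origin (TCP) lies midway between the tips of the shut fingers; the grasp point (between the pads) lies 19 mm behind it (manip.grasp_offset is the distance from the TCP to the grasp point, in m); z points along the fingers, y is the line along which they close (so a half turn about z gives the same grasp; the last joint's range is limited). The gripper opens to 85 mm and grips with 20 to 120 N. Pads are 22 mm wide; open, the fingers measure 114 mm over their backs; the gripper's body (76 mm by 85 mm) begins 54 mm behind the grasp point. The pads swing forward as they close: fully open they stand 13 mm farther back than shut.
Start: joints at [-78.358, 17.183, 87.147, -0, 75.671, -3.816], TCP at [0.147, -0.53, 0.2] pointing down, gripper open.
Joint ranges: [-173.82, 173.82], [-45.26, 126.66], [13.44, 144.39], [-59.66, 239.66], [0, 175.72], [-146.38, 146.38]. Speed limits (degrees/s): [127.2, 127.2, 147.25, 180, 180, 180].

INTERFACE

Orientations are given as [roll, pitch, yaw] about the fixed x, y, z axes, in that order (R = Rz(yaw) Ry(pitch) Rx(roll)).
In Python, from workcell import manip, cams, order gives the robot as it stands. The module is installed in compiled form; this text tells all that it offers.
- The arm moves only by the tool move_arm, never from a script. Its argument "plan" is one flat list of numbers, 6 for each row, row after row: the shift along the tool's x, y, z in mm, then the turn, a rotation vector about the tool's x, y, z in units of 8 degrees (1.0 is 8 degrees). A call has 1 to 20 rows; each row shifts and turns the commanded pose from where the row before left it, along the tool's axes as they then stand; what a row does not reach is not made up. A row lasts 1/8 s, in which the tool goes at most 62.5 mm and 10.7 degrees, less where a joint would pass 70% of its speed; a pose out of reach is approached as far as the arm can. A call is refused whole if a number of a shift passes 62.5 or a number of a turn 1, either way. A call with a gripper value outside its range is refused whole. "hand" is the opening, from 0 (shut) to 1 (fully open), set as the call begins (left out, the last holds). The fingers move at their own pace and stop on an object; "force" is the grip in N (left out, the last holds). Time passes only in rows, so rows that do not move let the fingers close. It gives the time, the measured TCP pose, the force, the opening and the grip force at its end, in the units of the state.
- manip.get_obs(): the state, without advancing time (a new reading comes with each control period).
- cams.capture(name): name is "side" or "top"; returns a dict with "img" (400x640x3 uint8, red, green, blue), "fx", "fy", "cx", "cy" (pixels), "D" ([k1, k2, p1, p2, k3] as OpenCV has them; the pictures are not rectified), "rvec" (rotation vector, rad) and "tvec" (3), from world to camera coordinates, as OpenCV has them. Camera axes: x right, y down, z forward; pixel columns grow to the right and rows downward; lengths in m; the calibration is good to about 2 mm. A picture is of the moment at which its call begins. There is no depth.
- order.close_job(): hands the job in; it is judged then, once.
Trained networks look in a picture, given as the dict that the camera call returned (one of the last four; its "shot" number tells which), for a name from the list of things; names that differ only in an ending like _2 or _b are one class to them, and where a whole thing is asked for, a point or a joint stands for the part that bears it (a point fixed in the world has none). Each returns a list of dicts, best first, with "p" (0 to 1); they miss things now and then, are a little off and sometimes report something else, mostly with a low value. They report only what shows in the picture. A call takes as long as a camera call. They do not tell look-alikes from the thing itself.
- cams.regions_of(picture, label): "region" (400x640 bool, what is visible of it) and "rect" ([centre column, centre row, width, height] in pixels, round what is visible of it).
The state is a dict: "t": time; "q": joint angles; "qvel": joint speeds; "joint_efforts": joint torques, N m; "tool_pos": TCP position; "ee_rot": TCP orientation; "wrist_force": force on the tool from outside, world axes, zero at the start; "torque": the same for the moment, N m; "opening": finger opening in m; "finger_force": force on a finger pad.
Only numpy, scipy, OpenCV 4.12 (cv2) and the standard library are available. Lean on these libraries where they do the work, as an engineer would, in place of code of your own. Each camera call takes 0.05 s, during which the arm holds its last target. There are 200 camera calls.

TASK

Draw the spring sleeve of the inclined air coupler fully back, away from its mouth, so that it stays back. Then take the tall round silencer (not the square-headed plug) out of the stand and push its nose straight into the coupler until it is fully home and the sleeve snaps forward by itself and locks it. Let go, and leave the other things where they are.

Things in the scene. Friction and masses are not known exactly. Their poses are not given: they have to be found in the camera images.
- bracket: grey fixed bracket, base plate 125 x 90 x 10 mm, that carries the coupler. Origin under the base, on the counter; the coupler leans 35 degrees from vertical towards the bracket's own -x.
- mouth (a point): centre of the coupler's open mouth, 105 mm up; z axis points out along the coupler's axis (35 degrees from vertical), y is level. Lip 34 mm outside, 27 mm inside, narrowing in 9 mm to a 22 mm bore. The bracket's 46 x 56 mm block begins 72 mm behind it. Two pawls in the bore, 9.5 to 13.5 mm below the mouth, stop the plug's collar while the sleeve is forward and withdraw when it is back.
- sleeve_grip (a point): on the axis at mid-grip of the sleeve, 18 mm behind the mouth when forward; axes as point mouth. Steel sleeve round the coupler: ribbed grip 37 mm in diameter from 8 to 33 mm behind the mouth, then a flange 48 mm in diameter, 8 mm thick, whose front ledge (33 mm behind the mouth, 5 mm wide) fingertips can push on. All moves with the sleeve.
- sleeve (a joint): how far the sleeve is drawn back (against point mouth's z), 0 to 0.015 m. Over-centre spring: resists with 9 N at 0, falling to nothing near 0.011; past that it goes to its stop at 0.015 and stays. A plunger then stands in the bore 24 mm below the mouth; the nose tip pushes it 4 mm down (7 N), which trips the sleeve forward to 0, 1 to 2 mm before the plug is home.
- silencer: loose silencer, 88 mm tall, 0.12 kg, nose down in a stand pocket. Origin at the nose tip, z up its body. Steel nose 14 mm thick with an 18 mm collar 10 to 14 mm from the tip, groove above it, then 18 mm again; flange 34 mm in diameter from 30 to 35 mm; round brass body 28 mm in diameter from 35 to 79 mm, to grip, with a domed end.
- shoulder (a point): on the silencer's axis at the underside of its flange, 30 mm from the nose tip; axes as the silencer. Fully home it lies at point mouth, flange on the lip.
- blank_plug: loose steel plug with a 24 mm square head, 57 mm tall, in the other pocket of the stand; its 22 mm nose does not fit. Leave it. Origin at the tip of its nose, z up.
- stand: fixed aluminium block 70 x 160 x 40 mm with two round 24 mm pockets 45 mm either side of its centre along its y. Origin under its centre. The flanges rest on its top, 40 mm above the counter; the noses hang inside.
- tape_measure: tape measure lying by, 32 x 80 x 62 mm; origin under its centre. Leave it.
- hex_key: hex key lying by, 33 x 78 x 5 mm; origin under its centre. Leave it.
- oil_bottle: oil bottle, 47 mm in diameter, 139 mm tall; origin under its centre. Leave it.
- pliers: pliers lying by, 44 x 146 x 12 mm; origin under their centre. Leave them.
Not all that is in view belongs to the job. Several things have the shape of the bracket; the one meant has the colours described above.

How it is judged (in metres and radians):
On the way, in this order (a step that is already met when the one before it is completed fails the run):
1. the sleeve is drawn back past its over-centre point and the fingers have let go of it, and it stays back (beyond 13 mm) (value of joint sleeve above 0.013 m and contact force between the fingers and bracket below 0.1 N), for 0.2 s.
2. the silencer is home in the coupler (flange within 5 mm of the mouth) and the sleeve has sprung forward (under 2 mm) (distance between shoulder and mouth below 0.005 m and value of joint sleeve below 0.002 m), for 0.2 s.
At the end, for the whole second after the job is handed in: The silencer's flange underside is within 5 mm of the coupler's mouth centre, its axis within 0.12 rad of the coupler's, the sleeve forward (under 2 mm), the silencer at rest and released, and the square-headed plug, tape measure, hex key, oil bottle and pliers each within 30 mm of where they began (all of step 2 and angle between the z axis of silencer and the z axis of mouth, either way round below 0.12 rad and linear speed of silencer below 0.02 m/s and distance of each of blank_plug, tape_measure, oil_bottle, hex_key, pliers from where it was at the start of the episode below 0.03 m); the robot touches nothing.
It fails at once if a bystander or the square-headed plug is moved more than 50 mm (distance of any of tape_measure, oil_bottle, hex_key, pliers, blank_plug from where it was at the start of the episode above 0.05 m).
It also fails if it takes over 45 s, if anything falls off the work surface, if the arm or the gripper's body presses on something with over 40 N, if the wrist force passes 120 N, or if a joint passes its speed limit or range.

## Working session

There is one attempt and no reset: what is moved stays moved. The work goes in short steps, Python scripts to look and compute and a tool call to move; the robot and the scene stay as the last step left them, time stands still between calls to the robot, and variables do not carry over. Pictures are saved under pics/ and viewed, at most 10 in all, crops included, and the job is handed in when it is done.

Besides the shell and the picture viewer there is one more tool, called by a JSON object that holds its "method" and its "body". move_arm: Moves the arm, as the interface text tells. Its arguments: {"type":"object","properties":{"plan":{"type":"array","items":{"type":"number"}},"hand":{"type":"number"},"force":{"type":"number"}},"required":["plan"]}

```bash
mkdir -p pics; cat > h.py <<'E'
import numpy as np, cv2
from workcell import manip, cams, order
from scipy.spatial.transform import Rotation as R
E
python3 - <<'E'
from h import *
o=manip.get_obs(); print({k:np.round(v,3) for k,v in o.items()}, manip.grasp_offset)
for n in("side","top"):
    c=cams.capture(n); cv2.imwrite(f"pics/{n}0.png",c["img"][:,:,::-1])
    Rm=cv2.Rodrigues(np.array(c["rvec"],float))[0]; print(n,-Rm.T@np.ravel(c["tvec"]),Rm[2],c["fx"],c["cx"],c["cy"],c["D"])
    for l in "bracket mouth sleeve silencer blank_plug stand tape_measure hex_key oil_bottle pliers".split():
        try: print(l,[(round(d["p"],2),np.round(d["rect"]).tolist()) for d in cams.regions_of(c,l)])
        except Exception as e: print(l,e)
E
```

```text
{'t': np.float64(0.0), 'q': array([-78.357,  17.217,  87.184,   0.   ,  75.67 ,  -3.816]), 'qvel': array([ 0.034, -0.036, -0.075, -0.07 , -0.003,  0.143]), 'joint_efforts': array([ 0.0000e+00, -5.4351e+01, -3.6179e+01, -0.0000e+00,  4.0000e-03,
       -0.0000e+00]), 'tool_pos': array([ 0.147, -0.53 ,  0.199]), 'ee_rot': array([-1.79929e+02, -5.00000e-03,  1.54590e+01]), 'wrist_force': array([-0.148,  0.415,  0.638]), 'torque': array([ 0.02 ,  0.02 , -0.031]), 'finger_force': np.float64(0.0), 'opening': np.float64(0.085)} 0.0187
side [0.12508286 1.19000662 1.06600077] [ 0.2493613  -0.75221361 -0.6099128 ] 516.3446756451622 314.82943878582364 203.5105112517209 [0.04778272 0.         0.         0.         0.        ]
bracket [(0.82, [296.0, 321.0, 58.0, 53.0]), (0.76, [318.0, 198.0, 43.0, 37.0])]
mouth [(0.93, [324.0, 195.0, 26.0, 28.0]), (0.57, [306.0, 314.0, 36.0, 37.0])]
sleeve [(0.66, [326.0, 188.0, 16.0, 17.0]), (0.63, [307.0, 308.0, 15.0, 15.0]), (0.25, [318.0, 199.0, 38.0, 39.0])]
silencer [(0.51, [306.0, 262.0, 6.0, 23.0])]
blank_plug []
stand [(0.93, [305.0, 262.0, 30.0, 52.0])
[... 280 characters left out ...]
4964187 [-0.09163816  0.          0.          0.          0.        ]
bracket [(0.71, [354.0, 192.0, 28.0, 41.0]), (0.61, [204.0, 222.0, 34.0, 41.0])]
mouth [(0.69, [353.0, 200.0, 17.0, 29.0]), (0.57, [203.0, 229.0, 19.0, 24.0])]
sleeve [(0.6, [202.0, 230.0, 16.0, 15.0]), (0.48, [356.0, 199.0, 10.0, 10.0])]
silencer [(0.63, [252.0, 212.0, 7.0, 7.0])]
blank_plug [(0.55, [280.0, 208.0, 11.0, 10.0])]
stand [(0.82, [269.0, 209.0, 57.0, 34.0]), (0.63, [180.0, 182.0, 20.0, 15.0])]
tape_measure [(0.74, [308.0, 166.0, 22.0, 12.0]), (0.49, [251.0, 212.0, 9.0, 7.0])]
hex_key []
oil_bottle [(0.6, [182.0, 182.0, 18.0, 17.0])]
pliers [(0.63, [434.0, 229.0, 9.0, 13.0]), (0.23, [182.0, 182.0, 18.0, 17.0])]
```

```bash
python3 - <<'E'
import cv2
a=cv2.imread("pics/side0.png")[130:370,200:460]; b=cv2.imread("pics/top0.png")[130:290,160:460]
cv2.imwrite("pics/a.png",cv2.resize(a,None,fx=2.5,fy=2.5,interpolation=3)[:600]); cv2.imwrite("pics/b.png",cv2.resize(b,None,fx=2.66,fy=2.66,interpolation=3))
E
```

```text
(no output)
```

View pics/a.png

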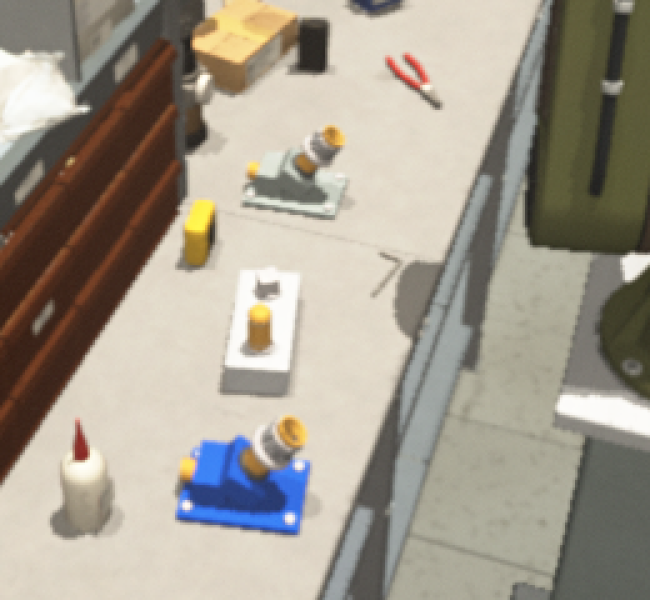

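View pics/b.png

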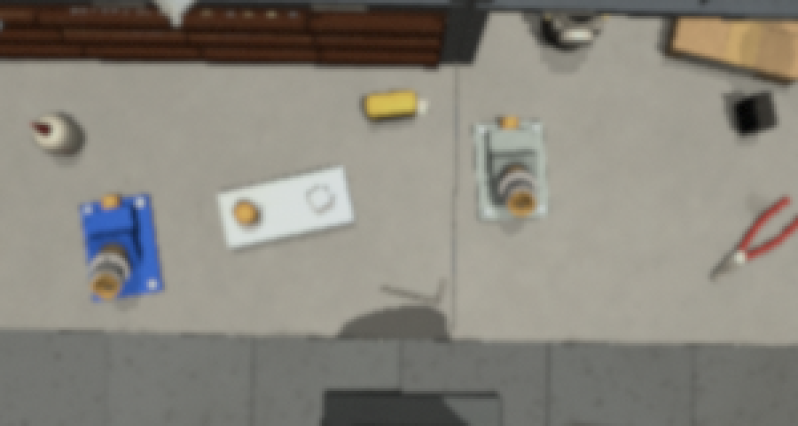

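The grey bracket is at about (352,194) in the top view and (318,198) in the side view. The blue one is a decoy. The silencer is at (252,210) in the top view and (304,262) in the side view. Next I'll make enlargements.

```bash
cat > comp.py <<'E'
import cv2,numpy as np
def comp(items,out,w=66,h=50,s=6):
    t=[]
    for im,c0,r0 in items:
        a=cv2.resize(im[r0:r0+h,c0:c0+w],None,fx=s,fy=s,interpolation=cv2.INTER_CUBIC)
        for c in range(-(-c0//10)*10,c0+w,10): x=int((c-c0+.5)*s); cv2.line(a,(x,0),(x,8),(0,0,255),1); cv2.putText(a,str(c),(x+2,10),0,.33,(0,0,255))
        for r in range(-(-r0//10)*10,r0+h,10): y=int((r-r0+.5)*s); cv2.line(a,(0,y),(8,y),(0,0,255),1); cv2.putText(a,str(r),(10,y+4),0,.33,(0,0,255))
        t.append(a)
    cv2.imwrite(out,np.vstack([np.hstack(t[:2]),np.hstack(t[2:])]))
E
python3 - <<'E'
from comp import *
s=cv2.imread("pics/side0.png");t=cv2.imread("pics/top0.png")
comp([(s,288,172),(t,320,168),(s,272,236),(t,236,184)],"pics/c.png")
E
```

```text
(no output)
```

View pics/c.png

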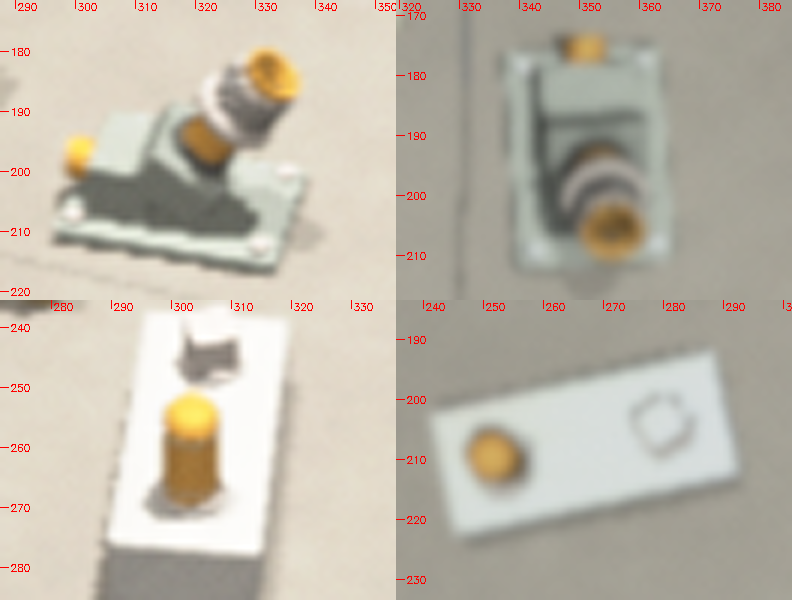

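The enlargements put the mouth ring centre at about (333,184) in the side view and (355.7,205.8) in the top view. The silencer dome is at (303.3,254.7) side and (251.8,209.5) top. The plate and stand corners can also be read.

```bash
cat >> h.py <<'E'
def ray(c,uv):
    K=np.array([[c["fx"],0,c["cx"]],[0,c["fy"],c["cy"]],[0,0,1]]);Rm=cv2.Rodrigues(np.array(c["rvec"],float))[0]
    p=cv2.undistortPoints(np.array([[uv]],float),K,np.array(c["D"],float))[0,0]
    return -Rm.T@np.ravel(c["tvec"]), Rm.T@np.array([p[0],p[1],1])
def onz(c,uv,z):
    o,d=ray(c,uv); return o+d*(z-o[2])/d[2]
def tri(c1,u1,c2,u2):
    o,d=ray(c1,u1);p,e=ray(c2,u2)
    a=np.linalg.lstsq(np.stack([d,-e],1),p-o,rcond=None)[0]
    A,B=o+a[0]*d,p+a[1]*e; return (A+B)/2, np.linalg.norm(A-B)
def proj(c,P):
    K=np.array([[c["fx"],0,c["cx"]],[0,c["fy"],c["cy"]],[0,0,1]])
    return cv2.projectPoints(np.atleast_2d(np.array(P,float)),np.array(c["rvec"],float),np.ravel(c["tvec"]).astype(float),K,np.array(c["D"],float))[0][:,0]
E
python3 - <<'E'
from h import *
s=cams.capture("side");t=cams.capture("top")
f=lambda x,y,c0,r0:(c0+x/6-.5,r0+y/6-.5)
ms,mt=f(273,75,288,172),f(217,230,320,168)
print("mouth tri",tri(s,ms,t,mt),onz(s,ms,.105),onz(t,mt,.105))
ds,dt=f(191,115,272,236),f(98,156,236,184)
print("sil tri",tri(s,ds,t,dt),onz(s,ds,.092),onz(t,dt,.092))
C=np.array([onz(t,f(x-396,y,320,168),.01) for x,y in [(506,48),(659,42),(668,262),(513,268)]]);print("plate",C.round(4))
S=np.array([onz(t,f(x-396,y-300,236,184),.04) for x,y in [(432,410),(716,350),(738,475),(456,535)]]);print("stand",S.round(4),S.mean(0))
B=np.array([onz(s,f(x,y,288,172),z) for x,y,z in [(52,244,0),(275,275,0),(305,178,.01)]]);print(B.round(4))
E
```

```text
mouth tri (array([ 0.49718623, -0.11673864,  0.10166618]), np.float64(0.0008134276414911967)) [ 0.49629777 -0.11214006  0.105     ] [ 0.49657449 -0.11648082  0.105     ]
sil tri (array([0.47914565, 0.21276443, 0.08823127]), np.float64(0.001739585110157901)) [0.47864141 0.21668159 0.092     ] [0.47811745 0.21195263 0.092     ]
plate [[ 0.6049 -0.0642  0.01  ]
 [ 0.6105 -0.1513  0.01  ]
 [ 0.4854 -0.1581  0.01  ]
 [ 0.48   -0.0705  0.01  ]]
stand [[0.5053 0.255  0.04  ]
 [0.5422 0.0991 0.04  ]
 [0.4734 0.0851 0.04  ]
 [0.4367 0.2394 0.04  ]] [0.48940846 0.16965851 0.04      ]
[[ 0.6039 -0.0593  0.    ]
 [ 0.4799 -0.075   0.    ]
 [ 0.4863 -0.1515  0.01  ]]
```

```bash
cat >> h.py <<'E'
M=np.array([.4965,-.1145,.105]); RT=R.from_euler("xyz",[180,-35,3.5],degrees=True); ZM=-RT.as_matrix()[:,2]
def rows(p1,R1,n,p0=None,R0=None):
    o=manip.get_obs()
    p0=o["tool_pos"] if p0 is None else p0; R0=R.from_euler("xyz",o["ee_rot"],degrees=True) if R0 is None else R0
    D=R0.inv()*R1; w=D.as_rotvec()/n; A=sum(R.from_rotvec(w*k).as_matrix() for k in range(n))
    v=np.linalg.solve(A,R0.inv().apply(np.array(p1)-p0))
    print(n,"x",np.round(v*1000,2).tolist()+np.round(np.degrees(w)/8,3).tolist())
def st():
    o=manip.get_obs(); print({k:np.round(o[k],3).tolist() for k in("t","q","tool_pos","ee_rot","wrist_force","opening","finger_force")})
E
python3 -c "
from h import *
print(M+.1*ZM); rows(M+.1*ZM,RT,16)"
```

```text
[ 0.43924934 -0.1180016   0.1869152 ]
16 x [21.73, -22.3, 7.01, -0.029, 0.272, 0.091]
```

{"method": "move_arm", "body": {"plan": [21.7, -22.3, 7, -0.03, 0.27, 0.09, 21.7, -22.3, 7, -0.03, 0.27, 0.09, 21.7, -22.3, 7, -0.03, 0.27, 0.09, 21.7, -22.3, 7, -0.03, 0.27, 0.09, 21.7, -22.3, 7, -0.03, 0.27, 0.09, 21.7, -22.3, 7, -0.03, 0.27, 0.09, 21.7, -22.3, 7, -0.03, 0.27, 0.09, 21.7, -22.3, 7, -0.03, 0.27, 0.09, 21.7, -22.3, 7, -0.03, 0.27, 0.09, 21.7, -22.3, 7, -0.03, 0.27, 0.09, 21.7, -22.3, 7, -0.03, 0.27, 0.09, 21.7, -22.3, 7, -0.03, 0.27, 0.09, 21.7, -22.3, 7, -0.03, 0.27, 0.09, 21.7, -22.3, 7, -0.03, 0.27, 0.09, 21.7, -22.3, 7, -0.03, 0.27, 0.09, 21.7, -22.3, 7, -0.03, 0.27, 0.09, 0, 0, 0, 0, 0, 0], "hand": 1}}

```text
t: 3.32
tool_pos: [0.4392, -0.1166, 0.1857]
ee_rot: [179.7, -34.7, 3.8]
wrist_force: [0.2, 0.0, 0.4]
opening: 0.0853
finger_force: 0.0
```

```bash
python3 -c "
from h import *
st(); rows(M+.05*ZM,RT,4)
s=cams.capture('side');t=cams.capture('top')
for n,c in(('s',s),('t',t)): cv2.imwrite('pics/p1'+n+'.png',c['img'][:,:,::-1])
from comp import *
a,b=[cv2.imread('pics/p1'+n+'.png') for n in 'st']
cv2.imwrite('pics/d.png',np.hstack([cv2.resize(a[130:260,270:370],None,fx=4,fy=4,interpolation=2),cv2.resize(b[130:260,310:410],None,fx=4,fy=4,interpolation=2)]))"
```

```text
{'t': 3.325, 'q': [-30.816, -11.206, 125.996, 30.257, 39.384, 36.214], 'tool_pos': [0.439, -0.117, 0.186], 'ee_rot': [179.714, -34.749, 3.805], 'wrist_force': [0.222, 0.005, 0.393], 'opening': 0.085, 'finger_force': 0.0}
4 x [0.19, 0.33, 12.24, 0.003, 0.008, 0.008]
```

View pics/d.png

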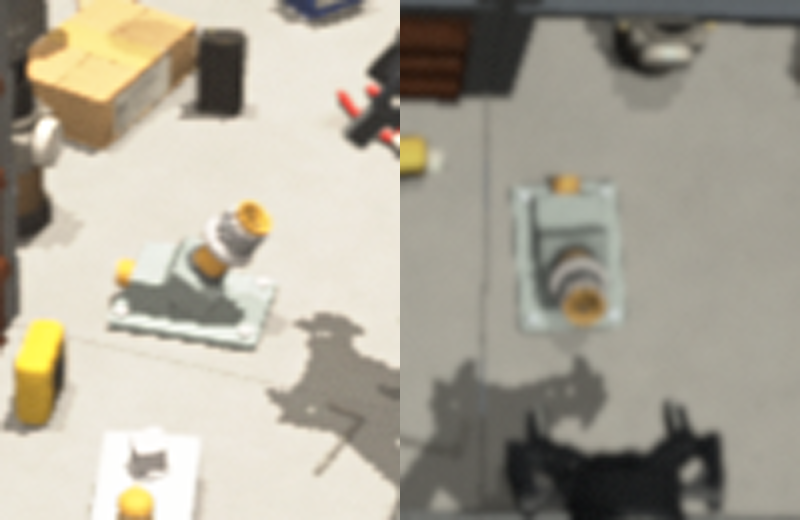

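The open fingertips straddle the coupler in the top view, with their midpoint at about (362,232) and the mouth at (356,206). I'll check that midpoint by projection.

```bash
python3 -c "
from h import *
t=cams.capture('top');o=manip.get_obs()
Rm=R.from_euler('xyz',o['ee_rot'],degrees=True).as_matrix()
P=[o['tool_pos']+Rm@np.array([0,y,-.013]) for y in(-.0425,-.05,.0425,.05)]+[M,M-.018*ZM]
print(proj(t,P))"
```

```text
[[344.89103951 226.85537974]
 [342.32213806 226.95789109]
 [373.91711306 225.68298466]
 [376.46888589 225.57866754]
 [355.04009173 205.84257264]
 [354.40163107 202.9048905 ]]
```

{"method": "move_arm", "body": {"plan": [0.2, 0, 20, 0, 0, 0, 0.2, 0, 20, 0, 0, 0, 0.2, 0, 20, 0, 0, 0, 0.2, 0, 20, 0, 0, 0, 0, 0, 20, 0, 0, 0, 0, 0, 16, 0, 0, 0, 0, 0, 10, 0, 0, 0, 0, 0, 0, 0, 0, 0]}}

```text
t: 4.47
tool_pos: [0.5109, -0.1142, 0.0819]
ee_rot: [179.8, -34.7, 3.6]
wrist_force: [0.3, 0.3, 1.1]
opening: 0.0854
finger_force: 0.0
```

```bash
python3 -c "
from h import *
s=cams.capture('side');t=cams.capture('top');st()
cv2.imwrite('pics/e.png',np.hstack([cv2.resize(c['img'][r:r+90,q:q+80,::-1],None,fx=5,fy=5,interpolation=2) for c,r,q in((s,150,280),(t,160,320))]))"
```

```text
{'t': 4.575, 'q': [-24.742, 9.248, 122.836, 44.359, 22.407, 23.969], 'tool_pos': [0.511, -0.114, 0.083], 'ee_rot': [179.719, -34.725, 3.644], 'wrist_force': [-0.642, -0.374, -0.356], 'opening': 0.085, 'finger_force': 0.0}
```

View pics/e.png

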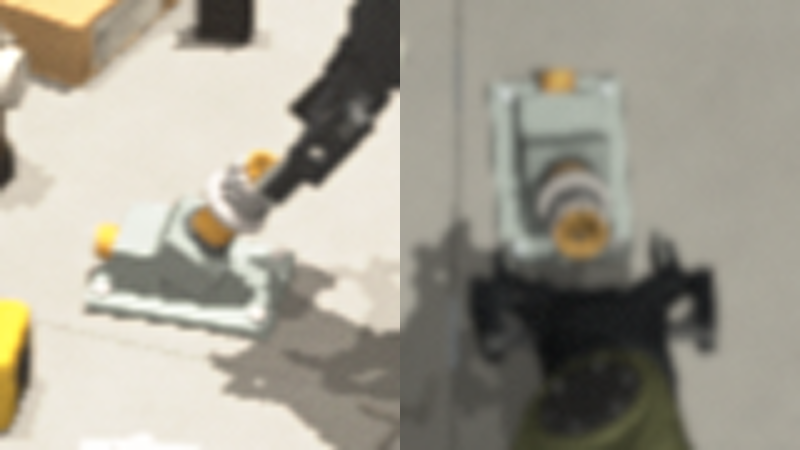

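The side view shows the near fingertip at about (332,190) next to the sleeve. In the top view the tips are at about (342,207) and (372,207). I'll compare these with the projections.

```bash
python3 -c "
from h import *
t=cams.capture('top');s=cams.capture('side');o=manip.get_obs()
Rm=R.from_euler('xyz',o['ee_rot'],degrees=True).as_matrix()
P=[o['tool_pos']+Rm@np.array([x,y,-.013]) for y in(-.043,.043) for x in (-.011,0,.011)]
print(proj(t,P).round(1).tolist());print(proj(s,P).round(1).tolist())
for c in(s,t): print(proj(c,[M,M-.033*ZM]).round(1).tolist())
for c,r,q in((s,150,280),(t,160,320)): print((proj(c,P)-[q,r]+.5)*5)"
```

```text
[[341.2, 207.3], [341.2, 204.3], [341.2, 201.3], [368.0, 206.2], [368.1, 203.3], [368.3, 200.3]]
[[330.3, 195.7], [327.6, 193.7], [324.9, 191.6], [336.7, 180.7], [334.1, 178.7], [331.5, 176.7]]
[[333.2, 183.6], [327.2, 189.4]]
[[355.0, 205.8], [353.9, 200.5]]
[[254.21404625 231.14099267]
 [240.66674379 220.83632357]
 [227.08653298 210.50621481]
 [285.82874354 155.86654583]
 [272.84003547 145.86923286]
 [259.82099386 135.84780656]]
[[108.56923068 238.87403848]
 [108.62938529 224.11600191]
 [108.68893538 209.22753157]
 [242.5927895  233.73034621]
 [243.23982347 218.98033537]
 [243.89004895 204.10045293]]
```

{"method": "move_arm", "body": {"plan": [0, 0, 0, 0, 0, 0, 0, 0, 0, 0, 0, 0, 0, 0, 0, 0, 0, 0, 0, 0, 0, 0, 0, 0, 0, 0, 0, 0, 0, 0, 0, 0, 0, 0, 0, 0, 0, 0, 0, 0, 0, 0, 0, 0, 0, 0, 0, 0], "hand": 0, "force": 20}}

```text
t: 5.68
tool_pos: [0.5111, -0.1139, 0.0823]
ee_rot: [179.7, -34.7, 3.7]
wrist_force: [-0.2, 0.1, 0.5]
opening: -0.0002
finger_force: 0.0
```

```bash
python3 -c "
from h import *
s=cams.capture('side');t=cams.capture('top');st()
cv2.imwrite('pics/f.png',np.hstack([cv2.resize(c['img'][r:r+70,q:q+50,::-1],None,fx=8,fy=8,interpolation=2) for c,r,q in((s,160,300),(t,170,330))]))"
```

```text
{'t': 5.775, 'q': [-24.702, 9.297, 122.836, 44.398, 22.369, 23.944], 'tool_pos': [0.511, -0.114, 0.082], 'ee_rot': [179.727, -34.711, 3.654], 'wrist_force': [0.742, 0.428, -0.869], 'opening': -0.0, 'finger_force': 0.0}
```

View pics/f.png

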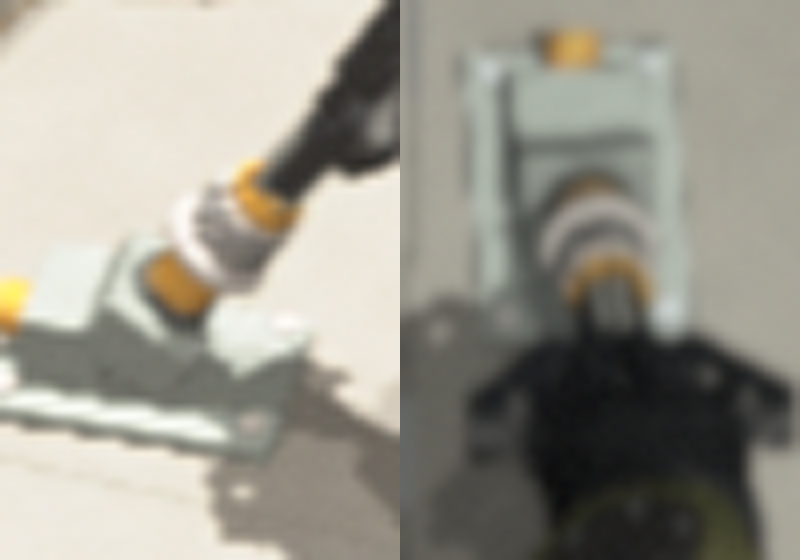

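The shut fingers reach only the front of the mouth, closed fully with tips at about (333,183) side and (356,204) top. So the true tips sit well short of where I computed. I'll open, advance, and close again to feel the diameter.

{"method": "move_arm", "body": {"plan": [0, 0, 0, 0, 0, 0, 0, 0, 0, 0, 0, 0, 0, 0, 0, 0, 0, 0, 0, 0, 0, 0, 0, 0, 0, 0, 0, 0, 0, 0, 0, 0, 0, 0, 0, 0, 0, 0, 5, 0, 0, 0, 0, 0, 5, 0, 0, 0, 0, 0, 5, 0, 0, 0, 0, 0, 5, 0, 0, 0, 0, 0, 0, 0, 0, 0], "hand": 1}}

```text
t: 7.15
tool_pos: [0.5225, -0.1131, 0.0654]
ee_rot: [179.7, -34.7, 3.7]
wrist_force: [1.0, 0.3, -0.6]
opening: 0.0854
finger_force: 0.0
```

{"method": "move_arm", "body": {"plan": [0, 0, 0, 0, 0, 0, 0, 0, 0, 0, 0, 0, 0, 0, 0, 0, 0, 0, 0, 0, 0, 0, 0, 0, 0, 0, 0, 0, 0, 0, 0, 0, 0, 0, 0, 0, 0, 0, 0, 0, 0, 0], "hand": 0, "force": 20}}

```text
t: 8.02
tool_pos: [0.5226, -0.1154, 0.0665]
ee_rot: [179.5, -34.8, 3.6]
wrist_force: [-8.2, -16.4, 4.5]
opening: 0.0346
finger_force: 21.5
```

```bash
python3 -c "
from h import *
st()
s=cams.capture('side');t=cams.capture('top');st()
cv2.imwrite('pics/g.png',np.hstack([cv2.resize(c['img'][r:r+70,q:q+50,::-1],None,fx=8,fy=8,interpolation=2) for c,r,q in((s,160,300),(t,170,330))]))
print(tri(s,(333,183),t,(355.7,204)))"
```

```text
{'t': 8.025, 'q': [-24.043, 12.552, 121.8, 48.065, 20.202, 20.548], 'tool_pos': [0.523, -0.115, 0.066], 'ee_rot': [179.499, -34.804, 3.583], 'wrist_force': [-8.239, -16.411, 4.478], 'opening': 0.035, 'finger_force': 21.457}
{'t': 8.125, 'q': [-24.042, 12.553, 121.799, 48.063, 20.205, 20.549], 'tool_pos': [0.523, -0.115, 0.066], 'ee_rot': [179.502, -34.802, 3.583], 'wrist_force': [-8.608, -15.593, 4.126], 'opening': 0.035, 'finger_force': 21.457}
(array([ 0.50017874, -0.11704486,  0.10497818]), np.float64(0.004515277829472909))
```

View pics/g.png

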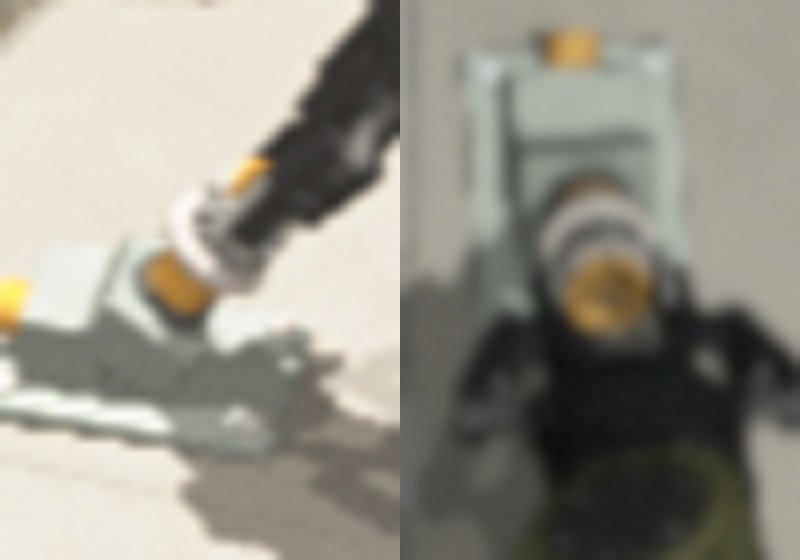

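{"method": "move_arm", "body": {"plan": [0, 0, 2, 0, 0, 0, 0, 0, 2, 0, 0, 0, 0, 0, 2, 0, 0, 0, 0, 0, 0, 0, 0, 0]}}

```text
t: 8.62
tool_pos: [0.5261, -0.1151, 0.0614]
ee_rot: [179.5, -34.8, 3.6]
wrist_force: [-5.9, -13.9, 2.2]
opening: 0.0349
finger_force: 21.1
```

{"method": "move_arm", "body": {"plan": [0, 0, 2, 0, 0, 0, 0, 0, 2, 0, 0, 0, 0, 0, 2, 0, 0, 0, 0, 0, 2, 0, 0, 0, 0, 0, 0, 0, 0, 0]}}

```text
t: 9.25
tool_pos: [0.5309, -0.1147, 0.0546]
ee_rot: [179.5, -34.8, 3.6]
wrist_force: [3.5, -14.1, -6.2]
opening: 0.0346
finger_force: 20.7
```

{"method": "move_arm", "body": {"plan": [0, 0, 1.5, 0, 0, 0, 0, 0, 0, 0, 0, 0]}}

```text
t: 9.5
tool_pos: [0.5316, -0.1147, 0.0541]
ee_rot: [179.5, -34.8, 3.6]
wrist_force: [-12.1, -12.3, 10.5]
opening: 0.0346
finger_force: 23.2
```

{"method": "move_arm", "body": {"plan": [0, 0, 0, 0, 0, 0, 0, 0, 0, 0, 0, 0, 0, 0, 0, 0, 0, 0, 0, 0, 0, 0, 0, 0, 0, 0, 0, 0, 0, 0, 0, 0, 0, 0, 0, 0, 0, 0, -20, 0, 0, 0, 0, 0, -20, 0, 0, 0, 0, 0, -20, 0, 0, 0, 0, 0, -20, 0, 0, 0, 0, 0, -20, 0, 0, 0, 0, 0, -20, 0, 0, 0, 0, 0, 0, 0, 0, 0], "hand": 1}}

```text
t: 11.12
tool_pos: [0.4632, -0.1169, 0.1528]
ee_rot: [179.6, -34.8, 3.7]
wrist_force: [-0.7, -0.6, 0.2]
opening: 0.0854
finger_force: 0.0
```

```bash
python3 -c "
from h import *
s=cams.capture('side');t=cams.capture('top');st()
cv2.imwrite('pics/h1.png',np.hstack([cv2.resize(c['img'][r:r+75,q:q+65,::-1],None,fx=6,fy=6,interpolation=2) for c,r,q in((s,150,290),(t,180,325))]))
for c,r,q in((s,150,290),(t,180,325)):
  o=manip.get_obs(); print((proj(c,[o['tool_pos'],M])-[q,r]+.5)*6)"
```

```text
{'t': 11.225, 'q': [-28.598, -4.548, 125.568, 33.389, 33.009, 33.7], 'tool_pos': [0.463, -0.117, 0.151], 'ee_rot': [179.723, -34.717, 3.65], 'wrist_force': [1.786, -0.26, 0.458], 'opening': 0.085, 'finger_force': 0.0}
[[326.77221624 142.55873561]
 [261.94829112 204.52172078]]
[[196.06642704 218.1444925 ]
 [183.24055038 158.05543584]]
```

View pics/h1.png

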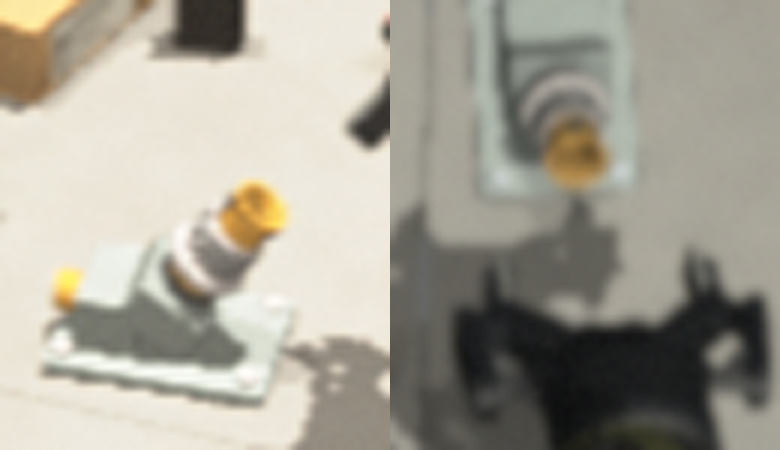

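The sleeve is back and staying, with brass now showing ahead of it at about (333,185) in the side view. Next I'll go above the silencer and look at the fingers there.

```bash
python3 -c "
from h import *
rows([.479,.2135,.20],R.from_euler('xyz',[180,0,45],degrees=True),14)"
```

```text
14 x [11.39, -21.47, -0.79, 0.114, -0.295, -0.358]
```

{"method": "move_arm", "body": {"plan": [11.4, -21.5, -0.8, 0.11, -0.3, -0.36, 11.4, -21.5, -0.8, 0.11, -0.3, -0.36, 11.4, -21.5, -0.8, 0.11, -0.3, -0.36, 11.4, -21.5, -0.8, 0.11, -0.3, -0.36, 11.4, -21.5, -0.8, 0.11, -0.3, -0.36, 11.4, -21.5, -0.8, 0.11, -0.3, -0.36, 11.4, -21.5, -0.8, 0.11, -0.3, -0.36, 11.4, -21.5, -0.8, 0.11, -0.3, -0.36, 11.4, -21.5, -0.8, 0.11, -0.3, -0.36, 11.4, -21.5, -0.8, 0.11, -0.3, -0.36, 11.4, -21.5, -0.8, 0.11, -0.3, -0.36, 11.4, -21.5, -0.8, 0.11, -0.3, -0.36, 11.4, -21.5, -0.8, 0.11, -0.3, -0.36, 11.4, -21.5, -0.8, 0.11, -0.3, -0.36, 0, 0, 0, 0, 0, 0]}}

```text
t: 13.1
tool_pos: [0.4787, 0.2156, 0.1973]
ee_rot: [179.8, 0.7, 45.2]
wrist_force: [0.6, 0.5, 0.1]
opening: 0.0855
finger_force: 0.0
```

```bash
python3 -c "
from h import *
st()
D=R.from_euler('xyz',[180,0,45],degrees=True); rows([.479,.2135,.15],D,3)
s=cams.capture('side');t=cams.capture('top')
o=manip.get_obs(); Rm=R.from_euler('xyz',o['ee_rot'],degrees=True).as_matrix()
P=[o['tool_pos']+Rm@np.array([0,y,-.013]) for y in(-.043,.043)]
im=[]
for c,r,q in((s,200,270),(t,160,220)):
  a=np.ascontiguousarray(cv2.resize(c['img'][r:r+100,q:q+66,::-1],None,fx=6,fy=6,interpolation=2))
  for u in (proj(c,P)-[q,r]+.5)*6: cv2.circle(a,tuple(int(v) for v in u),3,(0,255,0),-1)
  im.append(a)
cv2.imwrite('pics/i.png',np.hstack(im))"
```

```text
{'t': 13.1, 'q': [20.493, 14.512, 90.916, -0.483, 75.174, 65.427], 'tool_pos': [0.479, 0.216, 0.197], 'ee_rot': [179.827, 0.742, 45.191], 'wrist_force': [0.646, 0.545, 0.109], 'opening': 0.086, 'finger_force': 0.0}
3 x [-0.29, 0.53, 15.78, 0.007, 0.031, 0.008]
```

View pics/i.png

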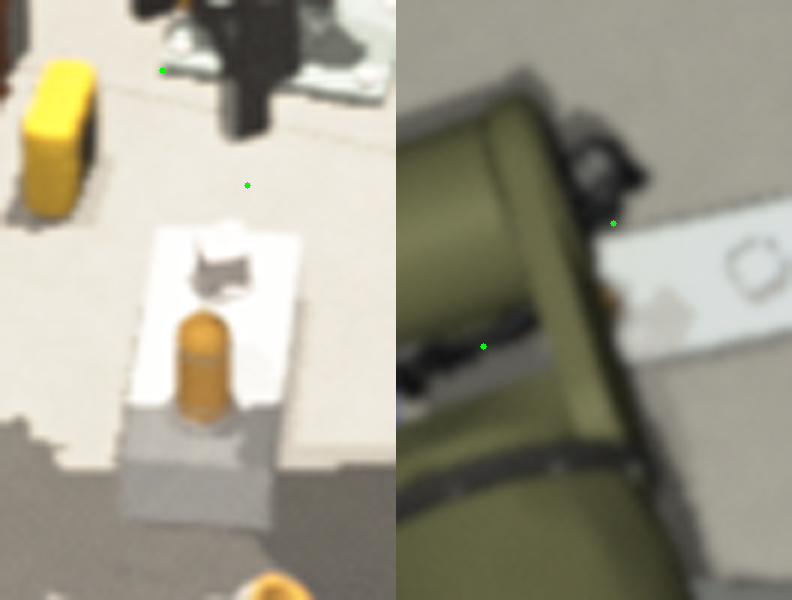

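Side view: the near fingertip is at about (310,222), 8 px above its prediction. So the real tips stand about 24 mm behind the reported TCP along tool z, matching what I saw at the coupler. I'll apply that offset.

{"method": "move_arm", "body": {"plan": [-0.9, 1.6, 20, 0.02, 0.09, 0, 0, 0, 25, 0, 0, 0, 0, 0, 25, 0, 0, 0, 0, 0, 25, 0, 0, 0, 0, 0, 25, 0, 0, 0, 0, 0, 20, 0, 0, 0, 0, 0, 15, 0, 0, 0, 0, 0, 10, 0, 0, 0, 0, 0, 0, 0, 0, 0]}}

```text
t: 14.32
tool_pos: [0.4795, 0.2118, 0.0336]
ee_rot: [179.9, -0.0, 45.0]
wrist_force: [-0.3, -0.4, 0.1]
opening: 0.0852
finger_force: 0.0
```

{"method": "move_arm", "body": {"plan": [0, 0, 0, 0, 0, 0, 0, 0, 0, 0, 0, 0, 0, 0, 0, 0, 0, 0, 0, 0, 0, 0, 0, 0, 0, 0, 0, 0, 0, 0, 0, 0, 0, 0, 0, 0, 0, 0, 0, 0, 0, 0, 0, 0, 0, 0, 0, 0], "hand": 0, "force": 50}}

```text
t: 15.32
tool_pos: [0.4798, 0.2121, 0.0344]
ee_rot: [179.9, -0.1, 45.0]
wrist_force: [-1.7, -0.0, 5.7]
opening: 0.0264
finger_force: 49.2
```

```bash
python3 -c "
from h import *
D=R.from_euler('xyz',[179.9,-.1,45],degrees=True); p0=np.array([.4798,.2121,.1644])
Mr=np.array([.4970,-.116,.105]); T=Mr+.0694*ZM; n=16
rows(T,RT,n,p0,D)
Dd=(D.inv()*RT).as_rotvec()/n;A=sum(R.from_rotvec(Dd*k).as_matrix() for k in range(n));v=np.linalg.solve(A,D.inv().apply(T-p0))
p,r=p0,D
for k in range(n): p=p+r.apply(v);r=r*R.from_rotvec(Dd);print((p+r.apply([0,0,.0244])).round(3),end=' ')
"
```

```text
16 x [-10.37, 18.38, -2.15, -0.099, 0.26, 0.314]
[0.486 0.192 0.142] [0.492 0.172 0.144] [0.497 0.151 0.146] [0.5   0.131 0.148] [0.503 0.11  0.149] [0.505 0.089 0.151] [0.505 0.068 0.152] [0.505 0.047 0.152] [0.504 0.025 0.153] [0.502 0.004 0.153] [ 0.499 -0.016  0.152] [ 0.495 -0.037  0.151] [ 0.49  -0.058  0.149] [ 0.485 -0.078  0.147] [ 0.478 -0.098  0.145] [ 0.471 -0.118  0.142]
```

{"method": "move_arm", "body": {"plan": [0, 0, -10, 0, 0, 0, 0, 0, -20, 0, 0, 0, 0, 0, -20, 0, 0, 0, 0, 0, -20, 0, 0, 0, 0, 0, -20, 0, 0, 0, 0, 0, -20, 0, 0, 0, 0, 0, -20, 0, 0, 0, 0, 0, 0, 0, 0, 0]}}

```text
t: 16.32
tool_pos: [0.4798, 0.2122, 0.1653]
ee_rot: [179.8, -0.2, 45.0]
wrist_force: [0.5, 0.3, -2.4]
opening: 0.0265
finger_force: 49.3
```

{"method": "move_arm", "body": {"plan": [-10.4, 18.4, -2.2, -0.1, 0.26, 0.31, -10.4, 18.4, -2.2, -0.1, 0.26, 0.31, -10.4, 18.4, -2.2, -0.1, 0.26, 0.31, -10.4, 18.4, -2.2, -0.1, 0.26, 0.31, -10.4, 18.4, -2.2, -0.1, 0.26, 0.31, -10.4, 18.4, -2.2, -0.1, 0.26, 0.31, -10.4, 18.4, -2.2, -0.1, 0.26, 0.31, -10.4, 18.4, -2.2, -0.1, 0.26, 0.31, -10.4, 18.4, -2.2, -0.1, 0.26, 0.31, -10.4, 18.4, -2.2, -0.1, 0.26, 0.31, -10.4, 18.4, -2.2, -0.1, 0.26, 0.31, -10.4, 18.4, -2.2, -0.1, 0.26, 0.31, -10.4, 18.4, -2.2, -0.1, 0.26, 0.31, -10.4, 18.4, -2.2, -0.1, 0.26, 0.31, -10.4, 18.4, -2.2, -0.1, 0.26, 0.31, -10.4, 18.4, -2.2, -0.1, 0.26, 0.31, 0, 0, 0, 0, 0, 0]}}

```text
t: 18.45
tool_pos: [0.4567, -0.1199, 0.1615]
ee_rot: [179.7, -34.9, 4.0]
wrist_force: [0.1, 0.3, -1.6]
opening: 0.0263
finger_force: 49.4
```

```bash
python3 -c "
from h import *
Mr=np.array([.4970,-.116,.105]);st();o=manip.get_obs();Rc=R.from_euler('xyz',o['ee_rot'],degrees=True)
rows(Mr+.0494*ZM,RT,2)
print('tip off mm in RT',1000*RT.inv().apply(o['tool_pos']+Rc.apply([0,0,.0244])-Mr))
s=cams.capture('side');t=cams.capture('top')
z=Rc.as_matrix()[:,2]; p=o['tool_pos']
im=[]
for c,r,q in((s,148,308),(t,185,335)):
  a=np.ascontiguousarray(cv2.resize(c['img'][r:r+55,q:q+40,::-1],None,fx=10,fy=10,interpolation=2))
  for P,col in((p+z*.0244,(0,255,0)),(p-z*.0056,(0,255,0)),(Mr,(0,0,255)),(M,(255,0,0))):
    u=((proj(c,P)-[q,r]+.5)*10)[0]; cv2.circle(a,tuple(int(v) for v in u),2,col,-1); print(u)
  im.append(a)
cv2.imwrite('pics/j.png',np.hstack(im))"
```

```text
{'t': 18.45, 'q': [-29.855, -6.288, 125.649, 33.228, 34.986, 33.022], 'tool_pos': [0.457, -0.12, 0.161], 'ee_rot': [179.661, -34.942, 4.004], 'wrist_force': [0.128, 0.331, -1.559], 'opening': 0.026, 'finger_force': 49.409}
2 x [0.41, -0.71, 10.04, 0.003, 0.004, 0.026]
tip off mm in RT [ -0.82165094   1.43598721 -45.09114014]
[342.91225277 275.10240116]
[399.91117727 218.96500788]
[256.48036015 358.02188549]
[256.58048521 360.86953463]
[231.6000569  290.81368949]
[243.38849694 344.56567227]
[210.16743628 211.9519863 ]
[205.40091729 213.4257264 ]
```

View pics/j.png

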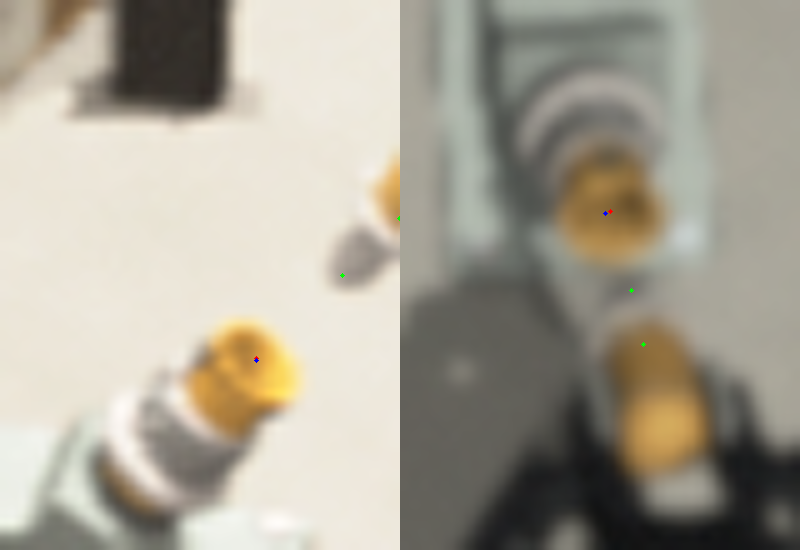

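Last look: the nose tip is at about (342,176) in the side view, level with the coupler axis and about 45 mm from the mouth at (334,184). In the top view the silencer sits 2–3 mm to the right of the mouth axis. I'll correct that and go in.

{"method": "move_arm", "body": {"plan": [1.2, -2, 10, 0, 0, 0, 0, 0, 10, 0, 0, 0, 0, 0, 10, 0, 0, 0, 0, 0, 8, 0, 0, 0, 0, 0, 4, 0, 0, 0, 0, 0, 4, 0, 0, 0, 0, 0, 4, 0, 0, 0, 0, 0, 0, 0, 0, 0]}}

```text
t: 19.55
tool_pos: [0.4873, -0.1155, 0.1223]
ee_rot: [179.6, -35.0, 4.2]
wrist_force: [-0.3, 0.3, -1.9]
opening: 0.0266
finger_force: 49.4
```

{"method": "move_arm", "body": {"plan": [0, 0, 3, 0, 0, 0, 0, 0, 3, 0, 0, 0, 0, 0, 3, 0, 0, 0, 0, 0, 0, 0, 0, 0]}}

```text
t: 20.05
tool_pos: [0.4923, -0.1153, 0.1147]
ee_rot: [179.6, -35.0, 4.2]
wrist_force: [-1.6, -2.5, -3.6]
opening: 0.0265
finger_force: 49.3
```

{"method": "move_arm", "body": {"plan": [0, 0.7, 2, 0, 0, 0, 0, 0, 2, 0, 0, 0, 0, 0, 2, 0, 0, 0, 0, 0, 0, 0, 0, 0]}}

```text
t: 20.55
tool_pos: [0.4956, -0.1158, 0.1096]
ee_rot: [179.6, -35.0, 4.2]
wrist_force: [-1.1, -4.9, -6.3]
opening: 0.0257
finger_force: 49.3
```

{"method": "move_arm", "body": {"plan": [-0.6, 0.8, 2, 0, 0, 0, 0, 0, 2, 0, 0, 0, 0, 0, 2, 0, 0, 0, 0, 0, 0, 0, 0, 0]}}

```text
t: 21.05
tool_pos: [0.4988, -0.1161, 0.1047]
ee_rot: [179.6, -35.0, 4.2]
wrist_force: [-1.0, -1.7, -3.6]
opening: 0.0264
finger_force: 50.0
```

{"method": "move_arm", "body": {"plan": [0, 0.3, 2, 0, 0, 0, 0, 0, 1.5, 0, 0, 0, 0, 0, 0, 0, 0, 0]}}

```text
t: 21.42
tool_pos: [0.5007, -0.1163, 0.1025]
ee_rot: [179.6, -35.1, 4.2]
wrist_force: [-21.5, -1.3, 15.0]
opening: 0.0265
finger_force: 52.7
```

```bash
python3 -c "
from h import *
s=cams.capture('side');st()
old=cv2.imread('pics/h1.png'); old0=cv2.imread('pics/side0.png')[:,:,::-1]
cy=RT.as_matrix()[:,1]; up=RT.as_matrix()[:,0]
for d in range(-50,45,3):
  P=M-d/1000*ZM-.016*cy
  u=proj(s,P)[0]; f=lambda im:cv2.remap(np.ascontiguousarray(im),np.float32([[u[0]]]),np.float32([[u[1]]]),1)[0,0].tolist()
  print(d,u.round(0).tolist(),'start',f(old0),'now',f(s['img']))"
```

```text
{'t': 21.475, 'q': [-25.966, 5.72, 123.52, 41.661, 25.155, 25.753], 'tool_pos': [0.501, -0.116, 0.103], 'ee_rot': [179.589, -35.06, 4.211], 'wrist_force': [-21.427, -1.004, 14.258], 'opening': 0.026, 'finger_force': 52.637}
-50 [341.0, 177.0] start [227, 218, 203] now [53, 51, 47]
-47 [341.0, 178.0] start [227, 220, 204] now [55, 53, 49]
-44 [340.0, 178.0] start [228, 220, 205] now [54, 51, 48]
-41 [340.0, 179.0] start [227, 219, 204] now [53, 50, 47]
-38 [339.0, 179.0] start [227, 220, 205] now [53, 51, 48]
-35 [338.0, 180.0] start [227, 220, 205] now [55, 53, 49]
-32 [338.0, 181.0] start [227, 220, 204] now [61, 59, 54]
-29 [337.0, 181.0] start [227, 220, 203] now [83, 77, 67]
-26 [337.0, 182.0] start [231, 220, 193] now [121, 104, 80]
-23 [336.0, 182.0] start [238, 217, 167] now [151, 121, 79]
-20 [336.0, 183.0] start [240, 204, 123] now [165, 126, 74]
-17 [335.0, 183.0] start [236, 186, 87] now [167, 130, 80]
-14 [335.0, 184.0] start [228, 173, 75] now [166, 133, 89]
-11 [334.0, 184.0] start [223, 165, 72] now [167, 137, 99]
-8 [333.0, 185.0] start [208, 154, 69] now [176, 154, 1
[... 314 characters left out ...]
tart [158, 146, 135] now [170, 161, 150]
13 [330.0, 189.0] start [137, 129, 122] now [158, 152, 145]
16 [329.0, 189.0] start [121, 115, 108] now [145, 138, 133]
19 [329.0, 190.0] start [116, 110, 104] now [131, 124, 118]
22 [328.0, 190.0] start [113, 108, 102] now [120, 114, 107]
25 [327.0, 191.0] start [116, 110, 103] now [120, 113, 106]
28 [327.0, 191.0] start [128, 121, 114] now [135, 127, 120]
31 [326.0, 192.0] start [161, 152, 143] now [178, 167, 159]
34 [326.0, 192.0] start [191, 181, 170] now [210, 198, 190]
37 [325.0, 193.0] start [202, 191, 180] now [220, 209, 200]
40 [325.0, 193.0] start [181, 168, 157] now [199, 186, 174]
43 [324.0, 194.0] start [153, 136, 117] now [169, 151, 131]
```

The sleeve profile now matches the forward state from the start, and the silencer flange shows right at the mouth. I'll ease off, release and withdraw.

{"method": "move_arm", "body": {"plan": [0, 0, -1.5, 0, 0, 0, 0, 0, 0, 0, 0, 0]}}

```text
t: 21.72
tool_pos: [0.4997, -0.1162, 0.1029]
ee_rot: [179.6, -35.0, 4.2]
wrist_force: [-6.7, -0.8, -2.5]
opening: 0.0262
finger_force: 49.9
```

{"method": "move_arm", "body": {"plan": [0, 0, 0, 0, 0, 0, 0, 0, 0, 0, 0, 0, 0, 0, 0, 0, 0, 0, 0, 0, 0, 0, 0, 0, 0, 0, 0, 0, 0, 0, 0, 0, 0, 0, 0, 0, 0, 0, -10, 0, 0, 0, 0, 0, -20, 0, 0, 0, 0, 0, -20, 0, 0, 0, 0, 0, -20, 0, 0, 0, 0, 0, -20, 0, 0, 0, 0, 0, -20, 0, 0, 0, 0, 0, 0, 0, 0, 0, 0, 0, 0, 0, 0, 0], "hand": 1}}

```text
t: 23.48
tool_pos: [0.437, -0.1203, 0.193]
ee_rot: [179.6, -35.0, 4.2]
wrist_force: [-0.0, 0.5, 0.0]
opening: 0.0858
finger_force: 0.0
```

```bash
python3 -c "
from h import *
s=cams.capture('side');st()
old0=cv2.imread('pics/side0.png')[:,:,::-1]
cy=RT.as_matrix()[:,1]
for d in range(-56,45,5):
  u=proj(s,M-d/1000*ZM-.014*cy)[0]; f=lambda im:cv2.remap(np.ascontiguousarray(im),np.float32([[u[0]]]),np.float32([[u[1]]]),1)[0,0].tolist()
  print(d,f(old0),f(s['img']))
for r in cams.regions_of(s,'silencer'): print(r['p'],r['rect'],proj(s,[M+.03*ZM]))
e=np.abs(s['img'].astype(int)-old0).sum(2)>120; n,_,S,C=cv2.connectedComponentsWithStats(e.astype(np.uint8))
print([(S[i].tolist()) for i in range(1,n) if S[i][4]>12])"
```

```text
{'t': 23.525, 'q': [-31.799, -11.952, 125.647, 30.531, 40.724, 35.256], 'tool_pos': [0.437, -0.12, 0.193], 'ee_rot': [179.615, -34.999, 4.17], 'wrist_force': [0.59, -0.532, 0.147], 'opening': 0.085, 'finger_force': 0.0}
-56 [225, 216, 199] [247, 208, 98]
-51 [226, 217, 202] [222, 173, 97]
-46 [227, 220, 204] [213, 161, 80]
-41 [227, 220, 204] [219, 163, 72]
-36 [228, 221, 205] [216, 160, 71]
-31 [227, 220, 204] [212, 157, 72]
-26 [229, 220, 199] [208, 153, 71]
-21 [240, 215, 159] [201, 150, 77]
-16 [235, 185, 87] [188, 147, 93]
-11 [222, 165, 70] [198, 165, 123]
-6 [201, 148, 67] [206, 189, 170]
-1 [202, 148, 67] [185, 154, 115]
4 [175, 135, 82] [175, 139, 93]
9 [166, 147, 128] [180, 160, 139]
14 [142, 133, 126] [156, 146, 138]
19 [118, 113, 106] [132, 126, 119]
24 [114, 109, 102] [126, 121, 113]
29 [126, 119, 113] [139, 131, 123]
34 [184, 174, 163] [199, 190, 180]
39 [205, 193, 183] [221, 209, 199]
44 [159, 143, 126] [174, 158, 140]
0.61 [340.4, 182.6, 12.5, 15.6] [[338.67931178 178.16023106]]
[[358, 7, 105, 158, 3852], [460, 9, 5, 13, 19], [454, 10, 109, 73, 3936], [498, 29, 13, 3, 20], [512, 29, 20, 5, 44], [584, 63, 45, 26, 470], [446, 69, 6, 9, 36], [501, 69, 36, 10, 202], [528, 70, 21, 21, 71], [452, 77, 11, 13, 80], [547, 81, 39, 14, 366], [409, 83, 189, 203, 12958], [451, 96, 8, 5, 38], [334, 173, 15, 15, 114], [331, 180, 3, 6, 14], [462, 182, 21, 31, 507], [522, 188, 32, 50, 819], [328, 208, 10, 9, 37], [338, 208, 45, 33, 759], [504, 220, 8, 7, 27], [370, 238, 6, 6, 24], [357, 243, 14, 24, 226], [520, 243, 5, 13, 21], [296, 252, 14, 21, 185], [500, 282, 17, 9, 104], [423, 287, 73, 26, 790], [474, 290, 12, 6, 42]]
```

```bash
python3 -c "
from h import *
print(order.close_job())"
```

```text
the job is handed in; nothing more can be done
None
```

The job is handed in: the silencer is seated in the grey coupler, the sleeve has sprung forward over it, and the gripper is open and clear. The last side picture shows this and no sign that anything else moved; the judge returned no verdict.

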